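Open the bench press one notch and load the square die

TASK

Raise the ram of the hand press by its wooden cross handle until the pawl catches the next notch and holds it up. Then fetch the square die from the die shelf and lay it on the press base, its square head squarely under the middle of the ram's plate and its handle pointing straight out of the front. The wooden doming block jammed against the die may be slid aside but stays upright; leave the other things in place.

Things in the scene. Friction and masses are not known exactly. Their poses are not given: they have to be found in the camera images.
- press: Fixed hand press. Origin on the bench under the ram's centre line; z up, -x is its open front. Base plate 15 mm high, from 45 mm before the origin to 75 mm behind, 220 mm wide (y). Two columns, 22 mm diameter, at y = -75 and +75 mm carry a grey crosshead, 50 mm deep (x), 196 wide, from z = 110 to 145 mm. Position and yaw vary; it may stand left or right.
- ram (a joint): Ram height in m: 0 lowest (start), stop at 0.058. Square bar through the crosshead, about 0.7 kg; falls if let go uncaught. Its foot, a flat plate 60 x 64 mm (x, y), is 16 mm above the base at 0: too low for the die. Rack and spring pawl at the back: lifted past 0.042 (0.045 to 0.055 is safe) the pawl snaps in, and let down the ram rests at about 0.039, plate 55 mm above the base.
- ram_handle (a point): Centre of the wooden cross handle on top of the ram, 215 mm above the bench at joint 0. A bar 110 mm long along the press's y, 18 mm thick (x), 20 mm high, free all round: pinch it from above, fingers closing along the press's x.
- die_head (a point): Centre of the square aluminium head of the die: 50 x 50 mm, 26 mm high (die 150 mm long, 0.22 kg); the centre is 13 mm above what the die lies on. Axes: +x from head to handle, z up. At the start it lies on the bench 8 mm in front of the shelf, its handle inside the middle compartment. Its -y side is free for a finger.
- die_handle (a point): Grip point on the die's straight wooden handle, 100 mm from the head's centre along the die's +x, 25 mm from the end, 15 mm above what the die lies on. Handle 100 mm long, 20 wide, 18 high, its underside 6 mm above the die's. Held here the gripper stays clear of the press; held by the head it would not.
- doming_center (a point): Centre of the loose pale wooden doming block with round hollows in its top: 60 x 80 mm (x, y), 46 mm high, 0.16 kg. It stands against the +y side of the die's head (1 to 3 mm), leaving no finger room. It is 20 mm higher than the head, so it can be pushed off sideways by its top, from over the head. It can slide 60 mm along the die's +y.
- die_shelf: Fixed low wooden shelf, 110 mm deep (x), 300 wide (y), 38 high, no floor. Origin: centre of its footprint on the bench; -x is its open front, z up. Three compartments, 88 to 92 mm wide, 32 high; the square die is in the middle one and comes out straight along the shelf's -x, about 95 mm until its handle is clear. Position and yaw vary; left or right.
- round_die_head (a point): Centre of the round head (40 mm diameter, 34 mm high) of the other die, which lies in the compartment at the shelf's -y, 100 mm to the -y side of the square die. Not to be disturbed.
- jar: Small glass jar, 44 mm diameter, 60 mm high, origin at the centre of its underside, between press and shelf. Not to be disturbed.
- file_cup: Clear cup with files, 60 mm diameter, 150 mm high with the files, origin at the centre of its underside, at the back. Not to be disturbed.
Things that resemble listed ones, but are neither listed nor needed, are in the scene too. Leave any green look-alike of the part that bears die_head alone.

How it is judged:
By the outcome, as a careful person would: the job done as asked, in the order asked, and still so for the second after the job is handed in, with the robot touching nothing.
It also fails if it takes over 67 s, if anything falls off the work surface, if the arm or the gripper's body presses on something with over 40 N, if the wrist force passes 120 N, or if a joint passes its speed limit or range.

ROBOT

A 7-joint arm with a two-finger parallel gripper is mounted at the origin on the work surface. World frame = base frame: x ahead of the robot, y to its left, z up, the work surface at z = 0. Lengths are in m, angles in degrees, forces in N, time in s.
With the tool pointing down it reaches from about 0.35 to 0.9 m from the base axis. Payload 7.2 kg.
Tool frame: the origin (TCP) lies at the very end of the fingers, on their centre line; the grasp point (between the pads) lies 19 mm behind it (arm.pinch_z is the z of the grasp point in the tool frame, in m); z points along the fingers, y is the direction in which the jaws open and shut (so a half turn about z gives the same grasp; the last joint's range is limited). The gripper opens to 85 mm and grips with 20 to 120 N. Pads are 22 mm wide; open, the fingers measure 114 mm over their backs; the gripper's body (76 mm by 85 mm) begins 54 mm behind the grasp point. The pads swing forward as they close: fully open they stand 13 mm farther back than shut.
Start: joints at [60.894, 23.554, -0.728, 91.456, 0.321, 64.991, -4.71], TCP at [0.266, -0.566, 0.231] pointing down, gripper open.
Joint ranges: [-169.25, 169.25], [-16.82, 113.86], [-84.01, 82.57], [7.8, 145.47], [-59.2, 239.2], [7.22, 106.19], [-163.78, 163.78]. Speed limits (degrees/s): [136.94, 136.94, 172.46, 172.46, 180, 180, 180].

INTERFACE

Orientations are given as [roll, pitch, yaw] about the fixed x, y, z axes, in that order (R = Rz(yaw) Ry(pitch) Rx(roll)).
In Python, from workcell import arm gives the robot as it stands. The module is installed in compiled form; this text tells all that it offers.
- The arm moves only by the tool jog_arm, never from a script. Its argument "deltas" is a list of rows, each a list of 2 entries, a list of its own where there are three numbers: the shift along the tool's x, y, z in m, then the turn about the tool's z in degrees. In form: [[[dx, dy, dz], twist], ...]. A call has 1 to 20 rows; each row shifts and turns the commanded pose from where the row before left it, along the tool's axes as they then stand; what a row does not reach is not made up. A row lasts 1/10 s, in which the tool goes at most 50 mm and 8.59 degrees, less where a joint would pass 70% of its speed; a pose out of reach is approached as far as the arm can. A call is refused whole if a number of a shift passes 0.05 or a number of a turn 8.59, either way. A call with a gripper value outside its range is refused whole. "grip" is the finger opening in m, from 0 to 0.0854, set as the call begins (left out, the last holds). The fingers move at their own pace and stop on an object; "squeeze" is the grip in N (left out, the last holds). Time passes only in rows, so rows that do not move let the fingers close. It gives the time, the measured TCP pose, the force and the opening at its end, in the units of the state.
- arm.read_state(): the state, without advancing time (a new reading comes with each control period).
- arm.capture(name): name is "side" or "top" or "wrist"; returns a dict with "frame" (384x512x3 uint8, red, green, blue), "camera_matrix" (3x3 intrinsics, pixels), "view" (4x4, takes a point from world to camera coordinates); the wrist camera has in their place "hand_eye" (4x4, takes a point from camera to tool coordinates, whose origin is the TCP and whose axes are the flange's). Camera axes: x right, y up, looking along -z (the intrinsics and any distortion apply to the point x, -y, -z); pixel columns grow to the right and rows downward; lengths in m; the calibration is good to about 2 mm. A picture is of the moment at which its call begins: read the wrist's pose just before it. There is no depth.
- arm.sign_off(): hands the job in, once; it reports no verdict.
The state is a dict: "t": time; "joint_pos": joint angles; "qvel": joint speeds; "joint_efforts": joint torques, N m; "tool_pos": TCP position; "tcp_rot": TCP orientation; "force": force on the tool from outside, world axes, zero at the start; "moment": the same for the moment, N m; "finger_gap": finger opening in m.
Only numpy, scipy, OpenCV 4.12 (cv2) and the standard library are available. Lean on these libraries where they do the work, as an engineer would, in place of code of your own. Each camera call takes 0.05 s, during which the arm holds its last target.

## Working session

There is one attempt and no reset: what is moved stays moved. The work goes in short steps, Python scripts to look and compute and a tool call to move; the robot and the scene stay as the last step left them, time stands still between calls to the robot, and variables do not carry over. Pictures are saved under pics/ and viewed, and the job is handed in when it is done.

Besides the shell and the picture viewer there is one more tool, called after "Emit:" as name([rows], argument=value, ...), one row to a line, values as JSON. jog_arm: Moves the arm, as the interface text tells. Its arguments: {"type":"object","properties":{"deltas":{"type":"array"},"grip":{"type":"number"},"squeeze":{"type":"number"}},"required":["deltas"]}

```bash
mkdir -p pics; cat > h.py <<'E'
import numpy as np, cv2, pickle
from workcell import arm
def cap(name,fn):
    s=arm.read_state(); c=arm.capture(name); c['state']=s
    cv2.imwrite('pics/'+fn+'.png',cv2.cvtColor(c['frame'],cv2.COLOR_RGB2BGR))
    pickle.dump(c,open('pics/'+fn+'.pkl','wb')); return c
def load(fn): return pickle.load(open('pics/'+fn+'.pkl','rb'))
def Rrpy(r):
    from scipy.spatial.transform import Rotation as R
    return R.from_euler('xyz',r,degrees=True).as_matrix()
def cam2world(c):
    if 'view' in c: return np.linalg.inv(c['view'])
    s=c['state']; T=np.eye(4); T[:3,:3]=Rrpy(s['tcp_rot']); T[:3,3]=s['tool_pos']
    return T@c['hand_eye']
def ray(c,u,v):
    K=c['camera_matrix']; d=np.linalg.inv(K)@[u,v,1]; d=np.array([d[0],-d[1],-d[2]])
    T=cam2world(c); return T[:3,3],T[:3,:3]@d
def onz(c,u,v,z):
    o,d=ray(c,u,v); return o+d*(z-o[2])/d[2]
def proj(c,p):
    T=np.linalg.inv(cam2world(c)); q=T[:3,:3]@np.array(p)+T[:3,3]
    k=c['camera_matrix']@[q[0],-q[1],-q[2]]; return k[:2]/k[2]
E
python3 - <<'E'
from h import *
print(arm.read_state(), arm.pinch_z)
for n in ['side','top','wrist']:
    c=cap(n,n+'0'); print({k:(v.tolist() if hasattr(v,'tolist') else v) for k,v in c.items() if k not in('frame','state')})
E
```

```text
{'t': 0.0, 'joint_pos': array([60.89168574, 23.60119766, -0.72887032, 91.50492364,  0.32128418,
       64.98991913, -4.70815216]), 'qvel': array([-0.08611242, -0.11195482,  0.0637524 ,  0.02920094, -0.07219217,
        0.037384  , -0.11681014]), 'joint_efforts': array([-9.77989998e-05, -6.00637007e+01,  6.82505965e-01, -2.99416602e+01,
        1.38799820e-02,  1.07427718e-02, -9.39523147e-06]), 'tool_pos': array([ 0.26586991, -0.56507523,  0.23043393]), 'tcp_rot': array([-1.79906254e+02,  6.84288345e-03,  2.52043881e+01]), 'force': array([ 0.13500928,  0.17932911, -0.01435387]), 'moment': array([0.00265341, 0.01964646, 0.00114867]), 'finger_gap': 0.08507263212920993} -0.0187
{'camera_matrix': [[412.10305872045996, 0.0, 259.30742462543145], [0.0, 412.10305872045996, 188.33673335014603], [0.0, 0.0, 1.0]], 'view': [[-0.9999459206058485, -0.006350050825974161, -0.008236062058389866, 0.5538321761309289], [-0.0038718886464294985, -0.5076977847507873, 0.8615265334494656, -0.1293913742722252], [-0.009652167737443967, 0.8615118317316667, 0.5076457420724785, -1.1588608607904256], [0.0, 0.0, 0.
[... 164 characters left out ...]
72564, -0.9995882725721087, -0.015522455751180875, 0.03550919172904085], [0.9960265346020216, -0.02537135212535846, 0.08536648557847, -0.567644045398885], [-0.08572516354564817, -0.01340073981682979, 0.9962286968901435, -1.193039172850658], [0.0, 0.0, 0.0, 1.0]]}
{'camera_matrix': [[282.27895080860145, 0.0, 256.73956698485324], [0.0, 282.27895080860145, 190.70581775234893], [0.0, 0.0, 1.0]], 'hand_eye': [[-0.00030028422664278776, 0.9475138254973081, 0.31971465452937553, 0.08248205991917973], [0.9999999481160067, 0.00024724226028083194, 0.00020649272801349922, -0.0001319197297960928], [0.0001166077408266266, 0.31971469994781193, -0.947513850579459, -0.1427811123024585], [0.0, 0.0, 0.0, 1.0]]}
```

View pics/side0.png

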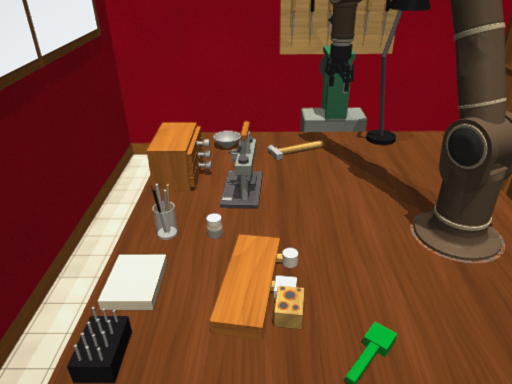

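View pics/top0.png

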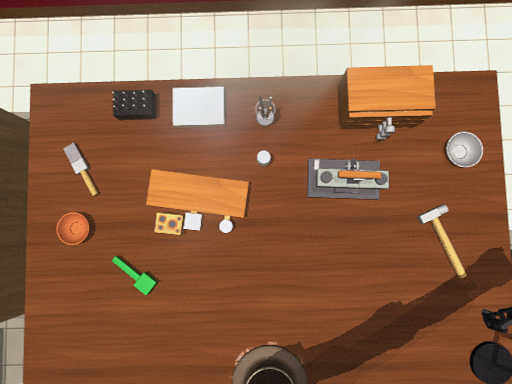

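View pics/wrist0.png

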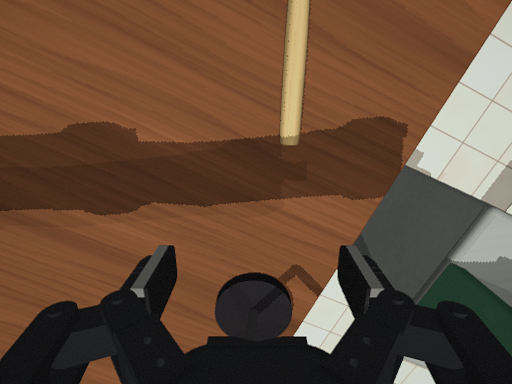

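```bash
python3 - <<'E'
import cv2
a=cv2.imread('pics/top0.png')
cv2.imwrite('pics/t_press.png',cv2.resize(a[145:210,295:400],None,fx=7,fy=7,interpolation=cv2.INTER_CUBIC))
cv2.imwrite('pics/t_shelf.png',cv2.resize(a[160:245,140:260],None,fx=6.5,fy=6.5,interpolation=cv2.INTER_CUBIC))
a=cv2.imread('pics/side0.png')
cv2.imwrite('pics/s_press.png',cv2.resize(a[115:215,210:275],None,fx=6,fy=6,interpolation=cv2.INTER_CUBIC))
E
```

```text
(no output)
```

View pics/t_press.png

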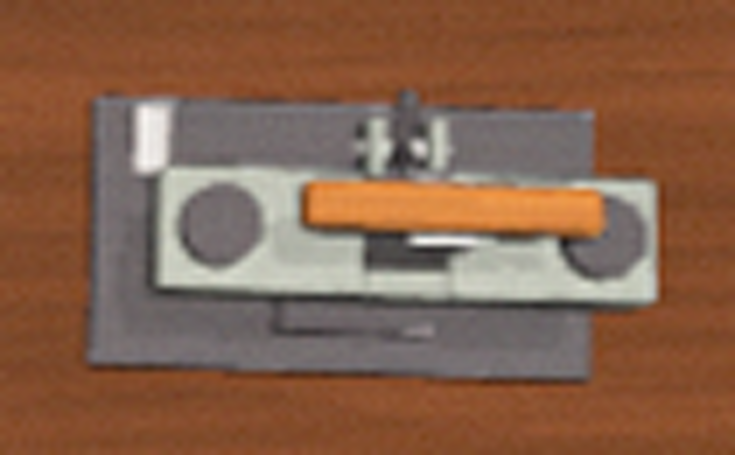

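View pics/t_shelf.png

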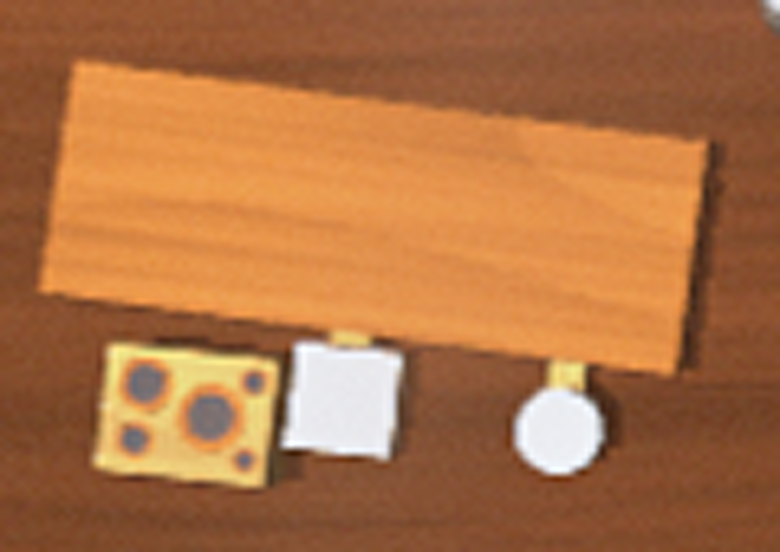

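View pics/s_press.png

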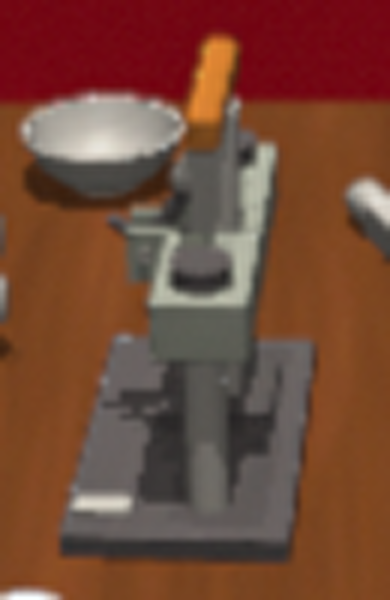

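```bash
python3 - <<'E'
from h import *
c=load('top0')
def P(pts,f,ox,oy,z): return np.array([onz(c,(U+.5)/f-.5+ox,(V+.5)/f-.5+oy,z)[:2] for U,V in pts])
def rep(n,q):
    q=np.array(q); m=q.mean(0); print(n,'ctr',m.round(4),'edges',[ (round(float(np.hypot(*(q[(i+1)%4]-q[i]))),4), round(float(np.degrees(np.arctan2(*(q[(i+1)%4]-q[i])[::-1]))),1)) for i in range(4)])
# order: back-left, back-right, front-right, front-left
rep('base',P([(94,97),(593,111),(590,381),(88,364)],7,295,145,.015))
rep('handle',P([(306,181),(604,191),(601,236),(304,222)],7,295,145,.225))
rep('cross',P([(161,165),(657,181),(655,303),(154,288)],7,295,145,.145))
rep('shelf',P([(74,60),(710,140),(676,376),(40,292)],6.5,140,160,.038))
rep('head',P([(296,341),(403,352),(389,459),(283,446)],6.5,140,160,.026))
rep('dom',P([(108,343),(279,361),(267,488),(95,468)],6.5,140,160,.046))
print(P([(559,431)],6.5,140,160,.034))
print(onz(c,264,157,.06))
E
```

```text
base ctr [ 0.6112 -0.2455] edges [(0.2202, -93.2), (0.1197, 176.5), (0.2197, 86.6), (0.1188, -3.3)]
handle ctr [ 0.5959 -0.244 ] edges [(0.1085, -93.5), (0.0166, 173.3), (0.108, 85.8), (0.0151, -5.1)]
cross ctr [ 0.5963 -0.2446] edges [(0.195, -93.4), (0.0484, 176.1), (0.1963, 86.8), (0.049, -5.3)]
shelf ctr [0.5761 0.2032] edges [(0.3019, -98.7), (0.1112, 170.6), (0.2998, 81.1), (0.1101, -8.4)]
head ctr [0.4915 0.2209] edges [(0.0507, -97.3), (0.0504, 171.8), (0.0502, 81.7), (0.0495, -7.6)]
dom ctr [0.4856 0.2893] edges [(0.08, -97.4), (0.0586, 174.1), (0.0802, 82.1), (0.0578, -6.1)]
[[0.47415359 0.11884276]]
[ 0.6768516  -0.00242465  0.06      ]
```

Emit:
jog_arm([
  [[0,0,-0.006],-7.68],
  [[0,0,-0.006],-7.68],
  [[0,0,-0.006],-7.68],
  [[0,0,-0.006],-7.68],
  [[0,0,-0.006],-7.68],
  [[0,0,-0.006],-7.68],
  [[0,0,-0.006],-7.68],
  [[0,0,-0.006],-7.68],
  [[0,0,0],0],
], grip=0.07)

```text
t: 1.05
tool_pos: [0.2661, -0.5658, 0.2798]
tcp_rot: [180.0, 0.0, 86.7]
force: [0.3, -0.3, -0.2]
finger_gap: 0.0699
```

Emit:
jog_arm([
  [[0.02,0.018,0],0],
  [[0.02,0.018,0],0],
  [[0.02,0.018,0],0],
  [[0.02,0.018,0],0],
  [[0.02,0.018,0],0],
  [[0.02,0.018,0],0],
  [[0.02,0.018,0],0],
  [[0.02,0.018,0],0],
  [[0.02,0.018,0],0],
  [[0.02,0.018,0],0],
  [[0.02,0.018,0],0],
  [[0.02,0.018,0],0],
  [[0.02,0.018,0],0],
  [[0.02,0.018,0],0],
  [[0.02,0.018,0],0],
  [[0,0,0],0],
  [[0,0,0],0],
])

```text
t: 2.75
tool_pos: [0.5533, -0.2813, 0.2786]
tcp_rot: [-179.9, -0.0, 86.6]
force: [-0.7, 0.1, 0.4]
finger_gap: 0.0699
```

```bash
cat >> h.py <<'E'
def togo(p,yaw=None):
    s=arm.read_state(); R=Rrpy(s['tcp_rot'])
    y=s['tcp_rot'][2]
    print('t',round(s['t'],2),'pos',s['tool_pos'].round(4),'rot',s['tcp_rot'].round(2),'F',s['force'].round(1),'gap',round(s['finger_gap'],4),'j',s['joint_pos'].round(0))
    print('shift tool axes',(R.T@(np.array(p)-s['tool_pos'])).round(4),'twist',None if yaw is None else round(-((yaw-y+180)%360-180),2))
E
python3 - <<'E'
from h import *
cap('wrist','w1')
togo([.5961,-.2444,.26],86.6)
E
```

```text
t 2.8 pos [ 0.5527 -0.2823  0.2787] rot [-1.7994e+02  1.0000e-02  8.6490e+01] F [-0.3 -0.4 -0.1] gap 0.0698 j [ 38.  23. -21.  87.   9.  71.  12.]
shift tool axes [0.0405 0.041  0.0187] twist -0.11
```

View pics/w1.png

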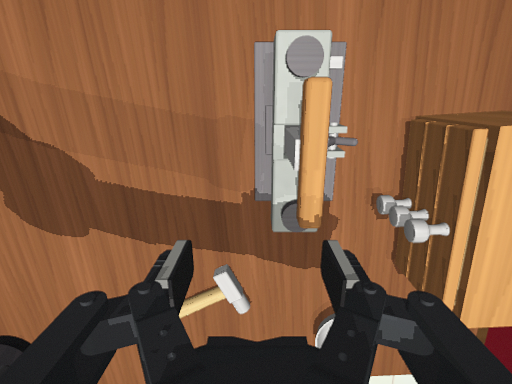

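```bash
python3 - <<'E'
from h import *
c=load('w1'); im=cv2.cvtColor(c['frame'],cv2.COLOR_RGB2HSV)
m=cv2.inRange(im,(8,140,120),(20,255,255)); m[:60]=0; m[240:]=0; m[:,:280]=0; m[:,345:]=0
n,l,st,ce=cv2.connectedComponentsWithStats(m); i=1+np.argmax(st[1:,4]); pts=np.argwhere(l==i)[:,::-1].astype(np.float32)
r=cv2.minAreaRect(pts); b=cv2.boxPoints(r); print(st[i],b)
for z in (.225,): 
    q=np.array([onz(c,*p,z)[:2] for p in b]); print(q.round(4), q.mean(0))
h=np.array([.5961,-.2444,.225])
ax=np.array([np.sin(np.radians(3.4)),np.cos(np.radians(3.4)),0]); xx=np.array([ax[1],-ax[0],0])
for s in(-1,1):
  for t in(-1,1): print(s,t,proj(c,h+ax*.055*s+xx*.009*t))
E
```

```text
[ 299   77   33  151 2377] [[296.55173 226.6207 ]
 [305.38278  76.4931 ]
 [331.8207   78.04828]
 [322.98965 228.17587]]
[[ 0.5831 -0.2959]
 [ 0.5904 -0.1893]
 [ 0.6075 -0.1913]
 [ 0.6033 -0.2984]] [ 0.59606683 -0.24371965]
-1 -1 [297.6343356  229.95069228]
-1 1 [321.04168241 229.95543448]
1 -1 [305.30511553  75.93374565]
1 1 [333.21644407  75.89483197]
```

Emit:
jog_arm([
  [[0.01,0.01,0],0],
  [[0.01,0.01,0],0],
  [[0.01,0.01,0],0],
  [[0.01,0.011,0],0],
  [[0,0,0.015],0],
  [[0,0,0.015],0],
  [[0,0,0.015],0],
  [[0,0,0.015],0],
  [[0,0,0.015],0],
  [[0,0,0],0],
  [[0,0,0],0],
])

```text
t: 3.9
tool_pos: [0.5963, -0.2445, 0.204]
tcp_rot: [-180.0, -0.0, 86.6]
force: [0.0, 0.3, 0.5]
finger_gap: 0.0704
```

```bash
python3 - <<'E'
from h import *
cap('wrist','w2')
togo([.596,-.2442,.202],86.6)
E
```

```text
t 3.95 pos [ 0.5967 -0.2445  0.2047] rot [179.96   0.    86.62] F [0.  0.7 0.1] gap 0.0697 j [ 33.  28. -21.  89.  11.  64.   6.]
shift tool axes [ 0.0003 -0.0008  0.0027] twist 0.02
```

View pics/w2.png

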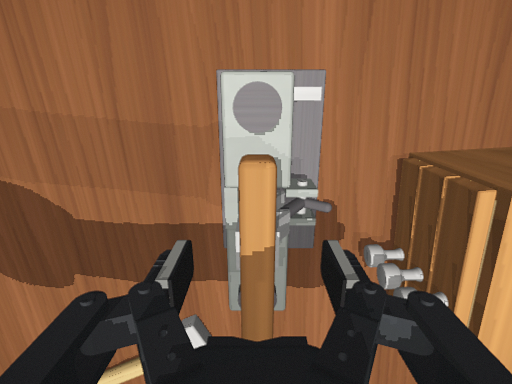

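Fingers straddle the handle centrally (x pixel about 257). Close with a firm grip.

Emit:
jog_arm([
  [[0,0,0.001],0],
  [[0,0,0],0],
  [[0,0,0],0],
  [[0,0,0],0],
  [[0,0,0],0],
  [[0,0,0],0],
  [[0,0,0],0],
], grip=0.0, squeeze=80)

```text
t: 4.65
tool_pos: [0.5966, -0.2444, 0.2042]
tcp_rot: [180.0, 0.0, 86.6]
force: [-2.2, 0.5, 6.0]
finger_gap: 0.0206
```

Emit:
jog_arm([
  [[0,0,-0.005],0],
  [[0,0,-0.005],0],
  [[0,0,-0.005],0],
  [[0,0,-0.005],0],
  [[0,0,0],0],
])

```text
t: 5.15
tool_pos: [0.5965, -0.2444, 0.2238]
tcp_rot: [180.0, 0.0, 86.6]
force: [2.0, -0.6, -5.1]
finger_gap: 0.0206
```

Emit:
jog_arm([
  [[0,0,-0.005],0],
  [[0,0,-0.005],0],
  [[0,0,-0.005],0],
  [[0,0,-0.005],0],
  [[0,0,-0.005],0],
  [[0,0,-0.005],0],
  [[0,0,0],0],
  [[0,0,0],0],
])

```text
t: 5.95
tool_pos: [0.5965, -0.2444, 0.2537]
tcp_rot: [180.0, 0.0, 86.6]
force: [2.4, -1.3, -6.5]
finger_gap: 0.0205
```

```bash
python3 - <<'E'
from h import *
cap('side','s3'); c=cap('wrist','w3')
import cv2
a=cv2.imread('pics/s3.png'); cv2.imwrite('pics/s3c.png',cv2.resize(a[90:215,190:295],None,fx=4.5,fy=4.5,interpolation=cv2.INTER_CUBIC))
togo([.596,-.2442,.202],86.6)
E
```

```text
t 6.05 pos [ 0.5965 -0.2444  0.2533] rot [1.7999e+02 1.0000e-02 8.6640e+01] F [ 2.3 -0.8 -6.6] gap 0.0203 j [ 33.  26. -22.  86.  10.  70.   7.]
shift tool axes [ 0.0002 -0.0005  0.0513] twist 0.04
```

View pics/s3c.png

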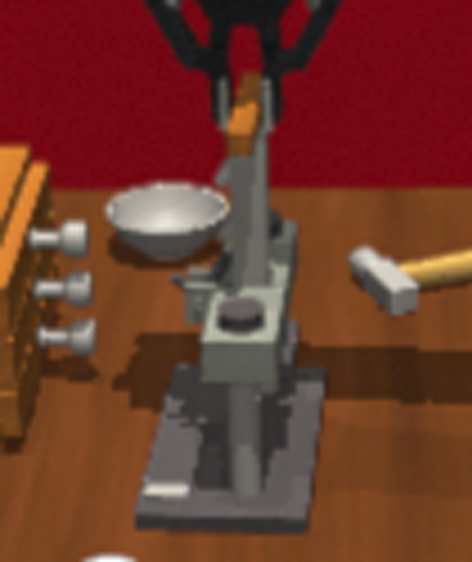

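Emit:
jog_arm([
  [[0,0,0.002],0],
  [[0,0,0.002],0],
  [[0,0,0.002],0],
  [[0,0,0.002],0],
  [[0,0,0.001],0],
  [[0,0,0.001],0],
  [[0,0,0],0],
  [[0,0,0],0],
])

```text
t: 6.85
tool_pos: [0.5965, -0.2443, 0.2434]
tcp_rot: [180.0, 0.0, 86.6]
force: [0.8, -1.4, -5.0]
finger_gap: 0.0204
```

Emit:
jog_arm([
  [[0,0,0.001],0],
  [[0,0,0.0005],0],
  [[0,0,0],0],
  [[0,0,0],0],
])

```text
t: 7.25
tool_pos: [0.5966, -0.2444, 0.2429]
tcp_rot: [180.0, 0.0, 86.6]
force: [-2.3, -0.0, 5.6]
finger_gap: 0.0205
```

Emit:
jog_arm([
  [[0,0,0],0],
  [[0,0,0],0],
  [[0,0,0],0],
  [[0,0,0],0],
  [[0,0,-0.01],0],
  [[0,0,-0.015],0],
  [[0,0,-0.015],0],
  [[0,0,-0.02],0],
  [[0,0,0],0],
], grip=0.07)

```text
t: 8.15
tool_pos: [0.5981, -0.2446, 0.3064]
tcp_rot: [179.6, 0.1, 86.6]
force: [0.5, 0.3, 0.4]
finger_gap: 0.0699
```

```bash
python3 - <<'E'
from h import *
c=cap('side','s4'); cap('wrist','w4')
a=cv2.imread('pics/s4.png'); cv2.imwrite('pics/s4c.png',cv2.resize(a[90:215,190:295],None,fx=4.5,fy=4.5,interpolation=cv2.INTER_CUBIC))
for z in (.205,.244): print(proj(c,[.5961+.055*.0593,-.2444+.055,z])-[190,90])
togo([.596,-.2442,.202],86.6)
E
```

```text
[53.82257252 50.83451572]
[53.45798776 38.55251136]
t 8.25 pos [ 0.5969 -0.2444  0.3031] rot [1.7989e+02 4.0000e-02 8.6640e+01] F [-0.5 -0.6  0.6] gap 0.0699 j [ 33.  24. -22.  82.   9.  75.   7.]
shift tool axes [ 0.0002 -0.0011  0.1011] twist 0.04
```

View pics/s4c.png

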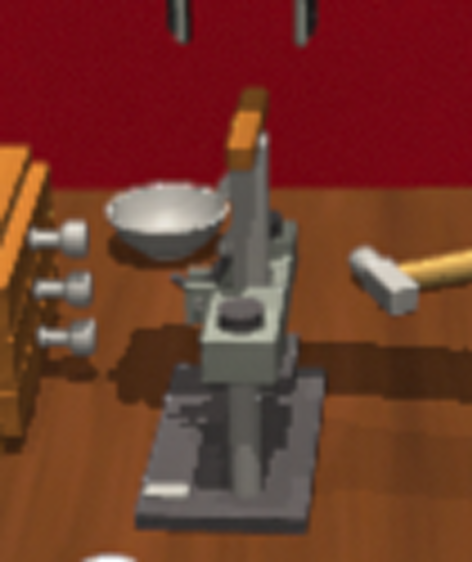

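Emit:
jog_arm([
  [[0,0,0],8.58],
  [[0,0,0],8.58],
  [[0,0,0],8.58],
  [[0,0,0],8.58],
  [[0,0,0],8.58],
  [[0,0,0],8.58],
  [[0,0,0],8.58],
  [[0,0,0],8.58],
  [[0,0,0],8.58],
  [[0,0,0],8.58],
  [[0,0,0],8.58],
  [[0,0,0],0],
], grip=0.0)

```text
t: 9.45
tool_pos: [0.5962, -0.2441, 0.3011]
tcp_rot: [-180.0, 0.1, -7.9]
force: [0.3, 0.7, -0.4]
finger_gap: -0.0001
```

```bash
python3 - <<'E'
from h import *
togo([.42,.235,.25],-8)
E
```

```text
t 9.45 pos [ 0.5962 -0.2441  0.3011] rot [-1.80e+02  7.00e-02 -7.86e+00] F [ 0.3  0.7 -0.4] gap -0.0001 j [ 21.  23.  -4.  83.   2.  74. -81.]
shift tool axes [-0.24   -0.4505  0.0514] twist 0.14
```

Emit:
jog_arm([
  [[-0.015,-0.028,0],0],
  [[-0.015,-0.028,0],0],
  [[-0.015,-0.028,0],0],
  [[-0.015,-0.028,0],0],
  [[-0.015,-0.028,0],0],
  [[-0.015,-0.028,0.003],0],
  [[-0.015,-0.028,0.003],0],
  [[-0.015,-0.028,0.003],0],
  [[-0.015,-0.028,0.005],0],
  [[-0.015,-0.028,0.005],0],
  [[-0.015,-0.028,0.005],0],
  [[-0.015,-0.028,0.005],0],
  [[-0.015,-0.028,0.005],0],
  [[-0.015,-0.028,0.005],0],
  [[-0.015,-0.028,0.005],0],
  [[-0.015,-0.028,0.005],0],
  [[0,0,0],0],
  [[0,0,0],0],
])

```text
t: 11.25
tool_pos: [0.4186, 0.2321, 0.2525]
tcp_rot: [180.0, 0.0, -7.4]
force: [0.6, 0.1, 0.2]
finger_gap: 0.0003
```

```bash
python3 - <<'E'
from h import *
cap('wrist','w5')
togo([.4915,.2209,.1],-8)
E
```

```text
t 11.3 pos [0.4191 0.2313 0.2526] rot [ 1.7996e+02  1.0000e-02 -7.5900e+00] F [-0.5 -0.1 -0.6] gap 0.0002 j [ -14.   10.  -23.  108.    4.   63. -137.]
shift tool axes [0.0731 0.0006 0.1526] twist 0.41
```

View pics/w5.png

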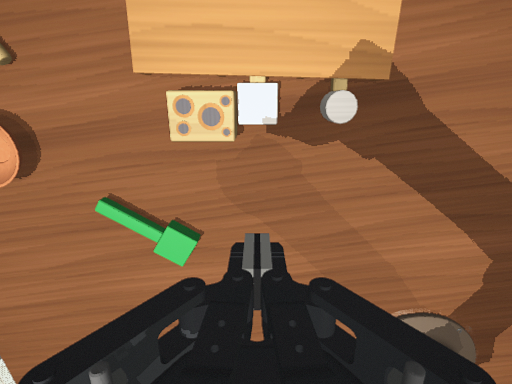

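```bash
python3 - <<'E'
from h import *
c=load('w5'); f=c['frame']; hsv=cv2.cvtColor(f,cv2.COLOR_RGB2HSV)
m=cv2.inRange(hsv,(0,0,170),(180,60,255))
cs,_=cv2.findContours(m[70:135,225:290],cv2.RETR_EXTERNAL,cv2.CHAIN_APPROX_NONE)
k=max(cs,key=cv2.contourArea)+np.array([225,70]); r=cv2.minAreaRect(k.astype(np.float32)); print(r)
b=cv2.boxPoints(r); q=np.array([onz(c,*p,.026)[:2] for p in b]); print(q.round(4),q.mean(0))
for i in range(4):
    d=q[(i+1)%4]-q[i]; print(round(np.hypot(*d),4),round(np.degrees(np.arctan2(d[1],d[0])),2))
a=cv2.imread('pics/w5.png'); cv2.imwrite('pics/w5c.png',cv2.resize(a[55:155,155:375],None,fx=3.6,fy=3.6,interpolation=cv2.INTER_CUBIC))
E
```

```text
((257.0, 103.5), (41.0, 40.0), 90.0)
[[0.5177 0.2435]
 [0.5113 0.195 ]
 [0.4626 0.2002]
 [0.4692 0.2509]] [0.49020339 0.22240528]
0.0489 -97.45
0.049 173.86
0.0511 82.53
0.049 -8.74
```

View pics/w5c.png

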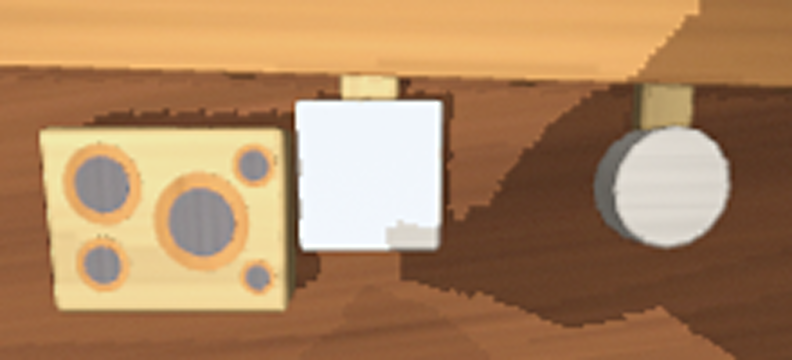

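```bash
python3 - <<'E'
from h import *
togo([.4776,.2193,.034],-7.9)
E
```

```text
t 11.3 pos [0.4191 0.2313 0.2526] rot [ 1.7996e+02  1.0000e-02 -7.5900e+00] F [-0.5 -0.1 -0.6] gap 0.0002 j [ -14.   10.  -23.  108.    4.   63. -137.]
shift tool axes [0.0595 0.004  0.2186] twist 0.31
```

Emit:
jog_arm([
  [[0.015,0.001,0.02],0.3],
  [[0.015,0.001,0.02],0],
  [[0.015,0.001,0.02],0],
  [[0.0145,0.001,0.02],0],
  [[0,0,0.02],0],
  [[0,0,0.02],0],
  [[0,0,0.02],0],
  [[0,0,0.02],0],
  [[0,0,0.02],0],
  [[0,0,0.02],0],
  [[0,0,0.01],0],
  [[0,0,0.008],0],
  [[0,0,0],0],
  [[0,0,0],0],
])

```text
t: 12.7
tool_pos: [0.4779, 0.2196, 0.0353]
tcp_rot: [-180.0, -0.0, -8.0]
force: [0.2, -0.5, -0.3]
finger_gap: -0.0002
```

```bash
python3 - <<'E'
from h import *
cap('side','s6')
a=cv2.imread('pics/s6.png'); cv2.imwrite('pics/s6c.png',cv2.resize(a[230:340,205:325],None,fx=4.5,fy=4.5,interpolation=cv2.INTER_CUBIC))
togo([.4776,.2193,.034],-7.9)
E
```

```text
t 12.75 pos [0.4779 0.2198 0.0355] rot [-1.7997e+02 -6.0000e-02 -8.0400e+00] F [0.8 0.4 1. ] gap 0.0003 j [ -16.   30.  -18.  114.   14.   38. -141.]
shift tool axes [-0.0003  0.0006  0.0015] twist -0.14
```

View pics/s6c.png

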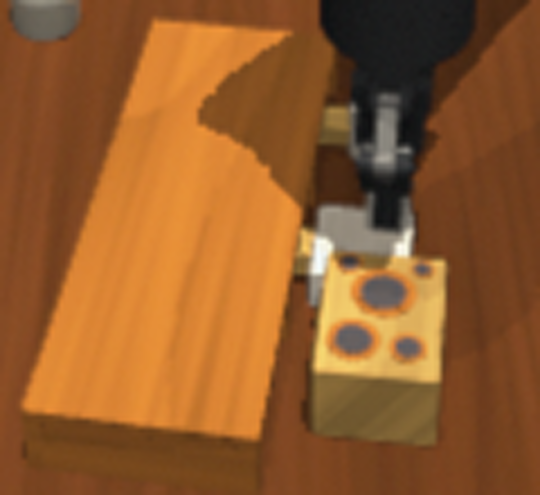

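Emit:
jog_arm([
  [[0,-0.004,0],0],
  [[0,-0.004,0],0],
  [[0,-0.004,0],0],
  [[0,-0.004,0],0],
  [[0,-0.004,0],0],
  [[0,-0.004,0],0],
  [[0,-0.004,0],0],
])

```text
t: 13.45
tool_pos: [0.4813, 0.2472, 0.0347]
tcp_rot: [180.0, 0.0, -8.1]
force: [-0.8, -2.6, 1.3]
finger_gap: -0.0003
```

Emit:
jog_arm([
  [[0,-0.004,0],0],
  [[0,-0.004,0],0],
  [[0,-0.004,0],0],
  [[0,-0.004,0],0],
  [[0,-0.004,0],0],
  [[0,-0.004,0],0],
  [[0,-0.004,0],0],
  [[0,0,0],0],
])

```text
t: 14.25
tool_pos: [0.4853, 0.2762, 0.0348]
tcp_rot: [-179.9, -0.0, -8.0]
force: [-0.2, -0.2, -0.9]
finger_gap: 0.0003
```

```bash
python3 - <<'E'
from h import *
cap('side','s7')
a=cv2.imread('pics/s7.png'); cv2.imwrite('pics/s7c.png',cv2.resize(a[230:360,205:325],None,fx=4.5,fy=4.5,interpolation=cv2.INTER_CUBIC))
togo([.4776,.2193,.034],-7.9)
E
```

```text
t 14.3 pos [0.4852 0.2759 0.0348] rot [-1.7995e+02 -1.0000e-02 -8.0100e+00] F [ 0.6 -0.2  0.3] gap -0.0001 j [ -21.   32.  -17.  110.   14.   40. -145.]
shift tool axes [0.0004 0.0571 0.0007] twist -0.11
```

View pics/s7c.png

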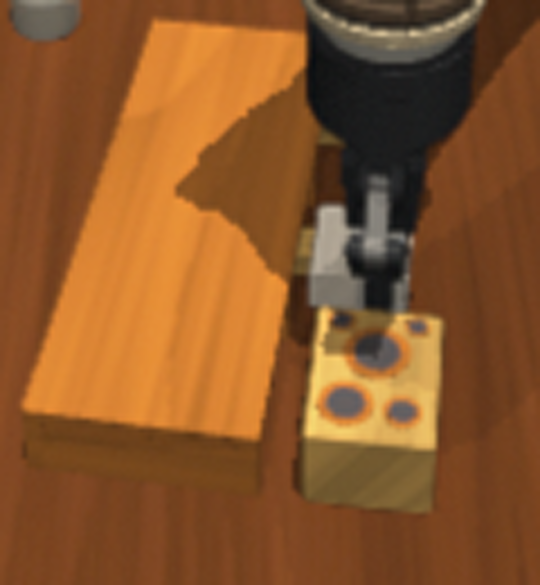

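Emit:
jog_arm([
  [[0,0.01,0],0],
  [[0,0,-0.02],0],
  [[0,0.01,-0.02],0],
  [[0,0.01,-0.02],0],
  [[-0.01,0.01,-0.01],0],
  [[-0.01,0.01,-0.01],0],
  [[-0.01,0.005,0],0],
  [[-0.01,0,0],0],
  [[-0.01,0,0],0],
  [[0,0,0],0],
  [[0,0,0],0],
], grip=0.068)

```text
t: 15.4
tool_pos: [0.4279, 0.2281, 0.1145]
tcp_rot: [-180.0, 0.0, -8.0]
force: [-1.0, 0.4, 0.6]
finger_gap: 0.0679
```

```bash
python3 - <<'E'
from h import *
cap('wrist','w8')
togo([.491,.2215,.09],-7.9)
E
```

```text
t 15.45 pos [0.4282 0.2281 0.1146] rot [-179.99    0.     -8.01] F [-0.3  0.   0.1] gap 0.068 j [ -16.   20.  -21.  116.   10.   45. -141.]
shift tool axes [ 0.0631 -0.0022  0.0246] twist -0.11
```

View pics/w8.png

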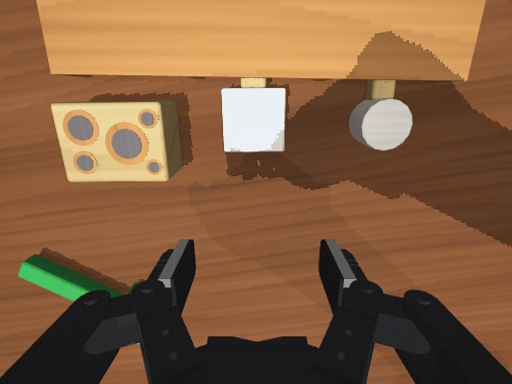

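```bash
python3 - <<'E'
from h import *
c=load('w8')
q=np.array([onz(c,*p,.026)[:2] for p in [(222,88),(284.5,88),(285.5,152),(223,152.5)]]); print(q.round(4),q.mean(0))
for i in range(4):
    d=q[(i+1)%4]-q[i]; print(round(np.hypot(*d),4),round(np.degrees(np.arctan2(d[1],d[0])),2))
togo([*q.mean(0),.002],-7.9)
q=np.array([onz(c,*p,.046)[:2] for p in [(52,102),(164,101),(168,180),(69,181)]]);print(q.mean(0))
E
```

```text
[[0.5186 0.2427]
 [0.5119 0.195 ]
 [0.4623 0.1996]
 [0.4691 0.2508]] [0.49047306 0.22204489]
0.0481 -98.0
0.0498 174.75
0.0517 82.45
0.0501 -9.31
t 15.45 pos [0.4282 0.2281 0.1146] rot [-179.99    0.     -8.01] F [-0.3  0.   0.1] gap 0.068 j [ -16.   20.  -21.  116.   10.   45. -141.]
shift tool axes [ 0.0625 -0.0027  0.1126] twist -0.11
[0.49122217 0.32761421]
```

Emit:
jog_arm([
  [[0.012,-0.001,0],0],
  [[0.015,-0.001,0],0],
  [[0.015,-0.0005,0],0],
  [[0.015,0,0.01],0],
  [[0.005,0,0.02],0],
  [[0,0,0.02],0],
  [[0,0,0.02],0],
  [[0,0,0.015],0],
  [[0,0,0.015],0],
  [[0,0,0.01],0],
  [[0,0,0.002],0],
  [[0,0,0],0],
])

```text
t: 16.65
tool_pos: [0.4902, 0.2213, 0.0025]
tcp_rot: [180.0, 0.0, -8.1]
force: [0.1, -0.7, -0.6]
finger_gap: 0.0681
```

Emit:
jog_arm([
  [[0,0,0],0],
  [[0,0,0],0],
  [[0,0,0],0],
  [[0,0,0],0],
  [[0,0,0],0],
], grip=0.03, squeeze=40)

```text
t: 17.15
tool_pos: [0.4904, 0.2218, 0.0037]
tcp_rot: [-180.0, -0.1, -8.0]
force: [-0.9, -0.2, 5.8]
finger_gap: 0.049
```

Emit:
jog_arm([
  [[0,0,-0.002],0],
  [[0,0,-0.001],0],
  [[-0.005,0,0],0],
  [[-0.01,0,0],0],
  [[-0.01,0,0],0],
  [[-0.01,0,0],0],
  [[-0.01,0,0],0],
])

```text
t: 17.85
tool_pos: [0.4439, 0.2279, 0.0057]
tcp_rot: [180.0, 0.0, -8.0]
force: [-0.2, 0.4, -3.3]
finger_gap: 0.0493
```

```bash
python3 - <<'E'
from h import *
cap('wrist','w9')
togo([.381,.2375,.004],-7.9)
E
```

```text
t 17.9 pos [0.4421 0.2282 0.0056] rot [ 1.7996e+02  1.0000e-01 -7.9400e+00] F [-2.3  0.5 -3.2] gap 0.0492 j [ -20.   31.  -16.  119.   16.   32. -145.]
shift tool axes [-0.0618 -0.0008  0.0017] twist -0.04
```

View pics/w9.png

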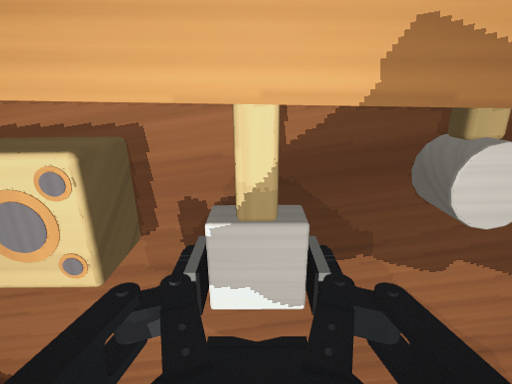

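Emit:
jog_arm([
  [[-0.01,0,0],0],
  [[-0.01,0,0],0],
  [[-0.01,0,0],0],
  [[-0.01,0,0],0],
  [[-0.01,0,0],0],
  [[-0.01,0,0],0],
  [[-0.005,0,0],0],
  [[0,0,0],0],
  [[0,0,0.002],0],
  [[0,0,0.001],0],
  [[0,0,0],0],
])

```text
t: 19.0
tool_pos: [0.3814, 0.237, 0.0036]
tcp_rot: [-180.0, -0.1, -8.1]
force: [-4.4, -1.7, 15.6]
finger_gap: 0.049
```

Emit:
jog_arm([
  [[0,0,0],0],
  [[0,0,0],0],
  [[0,0,0],0],
  [[0,0,-0.01],0],
  [[0,0,-0.02],0],
  [[0,0,-0.02],0],
  [[0,0,0],0],
  [[0,0,0],0],
], grip=0.066)

```text
t: 19.8
tool_pos: [0.3813, 0.2369, 0.0533]
tcp_rot: [-180.0, -0.1, -8.1]
force: [-0.1, -1.4, 0.3]
finger_gap: 0.066
```

```bash
python3 - <<'E'
from h import *
cap('wrist','w10')
togo([.478,.222,.06],-7.9)
E
```

```text
t 19.85 pos [0.3809 0.2367 0.0528] rot [-1.80e+02 -2.00e-02 -8.06e+00] F [-0.1 -1.1 -1.3] gap 0.0661 j [ -22.   23.  -19.  124.   13.   35. -148.]
shift tool axes [ 0.0982  0.0009 -0.0072] twist -0.16
```

View pics/w10.png

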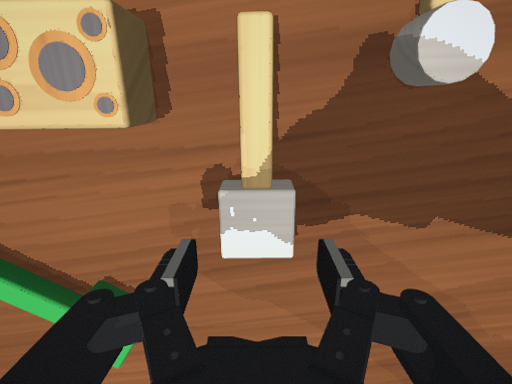

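```bash
python3 - <<'E'
from h import *
c=load('w10')
pts=dict(hl=(219.5,190,.026),hr=(295,190,.026),fl=(221,258,.026),fr=(294.5,257.5,.026),el=(238.5,15,.024),er=(272,15,.024))
P={k:onz(c,*v) for k,v in pts.items()}
for k,v in P.items(): print(k,v.round(4))
e=(P['el']+P['er'])/2; h=(P['hl']+P['hr']+P['fl']+P['fr'])/4; d=(e-h)[:2]; print('head',h,'len',np.hypot(*d),'yaw',np.degrees(np.arctan2(d[1],d[0])))
g=h[:2]+d/np.hypot(*d)*.1; print(g); togo([*g,.002],-7.9)
E
```

```text
hl [0.4099 0.2571 0.026 ]
hr [0.4031 0.2096 0.026 ]
fl [0.3609 0.2651 0.026 ]
fr [0.3542 0.2148 0.026 ]
el [0.5044 0.2296 0.024 ]
er [0.5019 0.2119 0.024 ]
head [0.38202127 0.23666795 0.026     ] len 0.12219332813894047 yaw -7.473660707367514
[0.48117174 0.22366091]
t 19.85 pos [0.3809 0.2367 0.0528] rot [-1.80e+02 -2.00e-02 -8.06e+00] F [-0.1 -1.1 -1.3] gap 0.0661 j [ -22.   23.  -19.  124.   13.   35. -148.]
shift tool axes [ 0.1011 -0.0012  0.0508] twist -0.16
```

Emit:
jog_arm([
  [[0.01,0,-0.005],0],
  [[0.015,0,0],0],
  [[0.015,0,0],0],
  [[0.015,0,0],0],
  [[0.015,0,0],-0.3],
  [[0.015,-0.0005,0],0],
  [[0.011,-0.0005,0],0],
  [[0.005,0,0],0],
  [[0,0,0.01],0],
  [[0,0,0.01],0],
  [[0,0,0.01],0],
  [[0,0,0.01],0],
  [[0,0,0.01],0],
  [[0,0,0.005],0],
  [[0,0,0.001],0],
  [[0,0,0],0],
], grip=0.05)

```text
t: 21.45
tool_pos: [0.481, 0.224, 0.0017]
tcp_rot: [180.0, 0.0, -7.7]
force: [-0.7, 0.5, 1.0]
finger_gap: 0.0497
```

```bash
python3 - <<'E'
from h import *
cap('wrist','w11')
togo([.4812,.2236,.002],-7.6)
E
```

```text
t 21.5 pos [0.4812 0.224  0.002 ] rot [-1.7999e+02 -2.0000e-02 -7.7400e+00] F [ 0.2 -0.7  1. ] gap 0.0502 j [ -18.   33.  -16.  114.   15.   34. -142.]
shift tool axes [ 0.0001  0.0004 -0.    ] twist -0.14
```

View pics/w11.png

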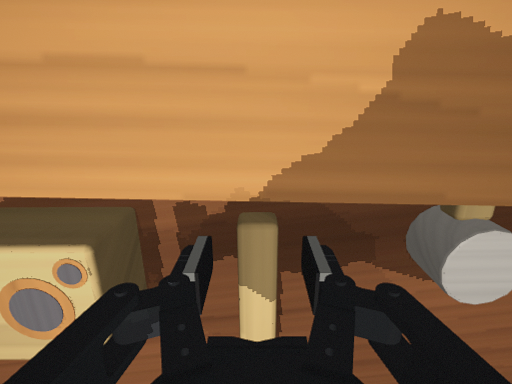

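Emit:
jog_arm([
  [[0,0,0],0],
  [[0,0,0],0],
  [[0,0,0],0],
  [[0,0,0],0],
  [[0,0,0],0],
  [[0,0,0],0],
], grip=0.0, squeeze=110)

```text
t: 22.1
tool_pos: [0.4813, 0.2239, 0.002]
tcp_rot: [-180.0, -0.0, -7.7]
force: [0.7, -0.9, 3.2]
finger_gap: 0.0176
```

Emit:
jog_arm([
  [[0,0,-0.005],0],
  [[0,0,-0.01],0],
  [[0,0,-0.02],0],
  [[0,0,-0.02],0],
  [[0,0,-0.02],0],
  [[0,0,-0.02],0],
  [[0,0,-0.02],0],
  [[0,0,0],0],
])

```text
t: 22.9
tool_pos: [0.4823, 0.2248, 0.1196]
tcp_rot: [-179.9, -0.2, -7.7]
force: [0.2, -0.2, -2.4]
finger_gap: 0.0178
```

```bash
python3 - <<'E'
from h import *
cap('side','s12')
togo([.4812,.2236,.002],-7.6)
a=cv2.imread('pics/s12.png'); cv2.imwrite('pics/s12c.png',cv2.resize(a[150:340,200:380],None,fx=3,fy=3,interpolation=cv2.INTER_CUBIC))
E
```

```text
t 22.95 pos [0.4816 0.2243 0.1181] rot [-1.7992e+02 -1.3000e-01 -7.7400e+00] F [ 0.  -0.3 -2.6] gap 0.0176 j [ -15.   23.  -19.  110.   10.   48. -137.]
shift tool axes [-0.0005  0.0009  0.1161] twist -0.14
```

View pics/s12c.png

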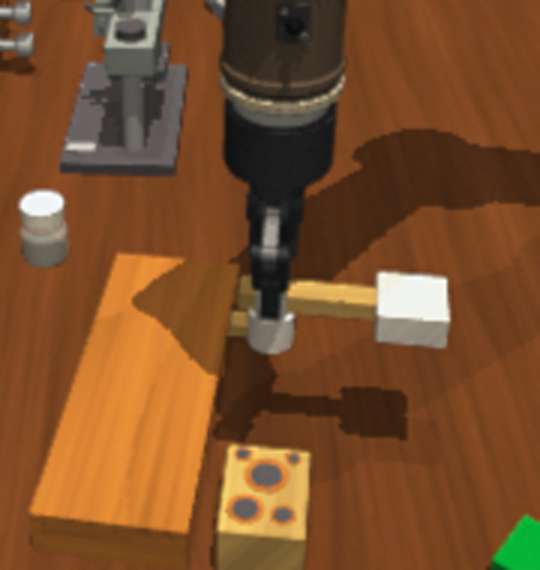

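Emit:
jog_arm([
  [[-0.005,0.023,-0.002],0],
  [[-0.005,0.023,-0.002],0],
  [[-0.005,0.023,-0.002],0],
  [[-0.005,0.023,-0.002],0],
  [[-0.005,0.023,-0.002],0],
  [[-0.005,0.023,0],0],
  [[-0.005,0.023,0],0],
  [[-0.005,0.023,0],0],
  [[-0.005,0.023,0],0],
  [[-0.005,0.023,0],0],
  [[0,0,0],-4],
  [[0,0,0],-8],
  [[0,0,0],-8],
  [[0,0,0],-8],
  [[0,0,0],-8],
  [[0,0,0],-8],
  [[0,0,0],-8],
  [[0,0,0],-8],
])

```text
t: 24.75
tool_pos: [0.3996, 0.0028, 0.1258]
tcp_rot: [-179.9, 0.0, 52.6]
force: [1.2, 0.9, -2.0]
finger_gap: 0.0177
```

```bash
python3 - <<'E'
from h import *
togo([.4,0,.13],176.6)
E
```

```text
t 24.75 pos [0.3996 0.0028 0.1258] rot [-1.799e+02  5.000e-02  5.259e+01] F [ 1.2  0.9 -2. ] gap 0.0177 j [ 16.  12. -25. 126.   7.  44. -52.]
shift tool axes [-0.002   0.002  -0.0042] twist -124.01
```

Emit:
jog_arm([
  [[0,0,0],-8.27],
  [[0,0,0],-8.27],
  [[0,0,0],-8.27],
  [[0,0,0],-8.27],
  [[0,0,0],-8.27],
  [[0,0,0],-8.27],
  [[0,0,0],-8.27],
  [[0,0,0],-8.27],
  [[0,0,0],-8.27],
  [[0,0,0],-8.27],
  [[0,0,0],-8.27],
  [[0,0,0],-8.27],
  [[0,0,0],-8.27],
  [[0,0,0],-8.27],
  [[0,0,0],-8.27],
  [[0,0,0],0],
  [[0,0,0],0],
])

```text
t: 26.45
tool_pos: [0.3997, 0.0026, 0.1261]
tcp_rot: [180.0, -0.1, 176.1]
force: [-0.1, -0.4, -3.2]
finger_gap: 0.0176
```

```bash
python3 - <<'E'
from h import *
togo([.37,-.2310,.13],176.6)
E
```

```text
t 26.45 pos [0.3997 0.0026 0.1261] rot [ 1.7998e+02 -1.0000e-01  1.7605e+02] F [-0.1 -0.4 -3.2] gap 0.0176 j [ 35.  15. -47. 125.  16.  45.  63.]
shift tool axes [ 0.0136 -0.2351 -0.0039] twist -0.55
```

Emit:
jog_arm([
  [[0.001,-0.0195,0],-0.5],
  [[0.001,-0.0195,0],0],
  [[0.001,-0.0195,0],0],
  [[0.001,-0.0195,0],0],
  [[0.001,-0.0195,0],0],
  [[0.001,-0.0195,0],0],
  [[0.001,-0.0195,0],0],
  [[0.001,-0.0195,0],0],
  [[0.001,-0.0195,0],0],
  [[0.001,-0.0195,0],0],
  [[0.001,-0.0195,0],0],
  [[0.001,-0.0195,0],0],
  [[0,0,0],0],
  [[0,0,0],0],
])

```text
t: 27.85
tool_pos: [0.375, -0.23, 0.1265]
tcp_rot: [180.0, -0.0, 176.6]
force: [-0.4, -0.2, -2.0]
finger_gap: 0.018
```

```bash
python3 - <<'E'
from h import *
cap('top','t13'); cap('side','s13')
togo([.37,-.2310,.029],176.6)
a=cv2.imread('pics/t13.png'); cv2.imwrite('pics/t13c.png',cv2.resize(a[140:290,280:420],None,fx=4,fy=4,interpolation=cv2.INTER_CUBIC))
a=cv2.imread('pics/s13.png'); cv2.imwrite('pics/s13c.png',cv2.resize(a[60:260,190:390],None,fx=3,fy=3,interpolation=cv2.INTER_CUBIC))
E
```

```text
t 27.95 pos [ 0.3753 -0.2293  0.1266] rot [ 1.7998e+02 -2.0000e-02  1.7678e+02] F [-0.1  0.1 -2.8] gap 0.0178 j [ 60.  18. -40. 121.  16.  47.  96.]
shift tool axes [ 0.0051 -0.002   0.0976] twist 0.18
```

View pics/t13c.png

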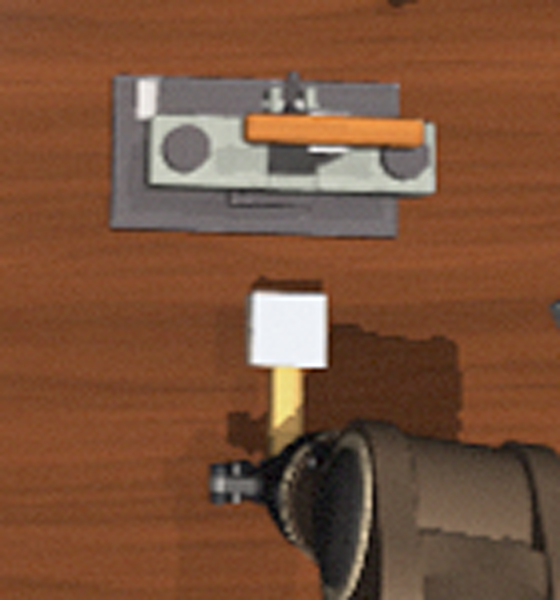

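View pics/s13c.png

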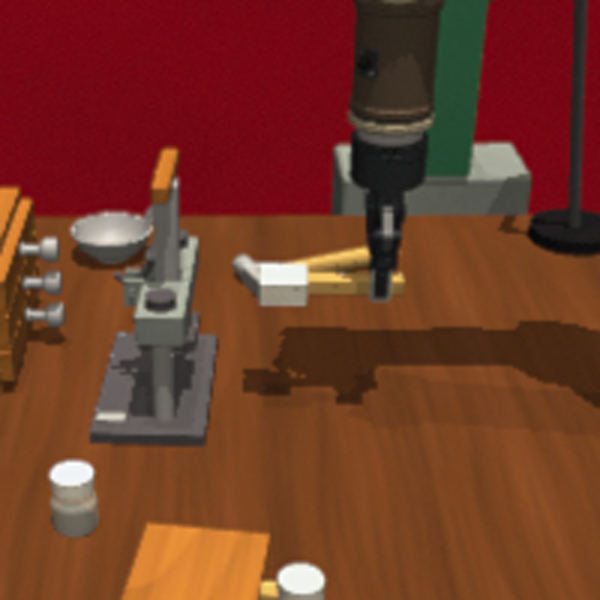

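Emit:
jog_arm([
  [[0.001,-0.002,0.015],0.2],
  [[0.001,0,0.015],0],
  [[0,0,0.015],0],
  [[0,0,0.015],0],
  [[0,0,0.015],0],
  [[0,0,0.015],0],
  [[0,0,0.007],0],
  [[0,0,0],0],
  [[0,0,0],0],
])

```text
t: 28.85
tool_pos: [0.3736, -0.2318, 0.0302]
tcp_rot: [-180.0, 0.0, 176.6]
force: [0.3, -0.1, -2.2]
finger_gap: 0.0181
```

```bash
python3 - <<'E'
from h import *
c=cap('top','t14'); cap('side','s14')
togo([.4963,-.2385,.029],176.6)
hsv=cv2.cvtColor(c['frame'],cv2.COLOR_RGB2HSV)
m=cv2.inRange(hsv,(0,0,150),(180,70,255))[205:260,330:375]
cs,_=cv2.findContours(m,cv2.RETR_EXTERNAL,cv2.CHAIN_APPROX_NONE)
k=max(cs,key=cv2.contourArea); r=cv2.minAreaRect((k+np.array([330,205])).astype(np.float32)); print(r)
a=cv2.imread('pics/t14.png'); cv2.imwrite('pics/t14c.png',cv2.resize(a[200:260,310:390],None,fx=9,fy=9,interpolation=cv2.INTER_CUBIC))
a=cv2.imread('pics/s14.png'); cv2.imwrite('pics/s14c.png',cv2.resize(a[60:260,190:390],None,fx=3,fy=3,interpolation=cv2.INTER_CUBIC))
E
```

```text
t 28.95 pos [ 0.3737 -0.2322  0.0304] rot [-1.7997e+02  6.0000e-02  1.7661e+02] F [-0.2 -0.5 -2.3] gap 0.0183 j [ 53.  27. -34. 125.  27.  35.  87.]
shift tool axes [-0.1227  0.001   0.0016] twist 0.01
((345.0, 223.0), (16.0, 16.0), 90.0)
```

View pics/t14c.png

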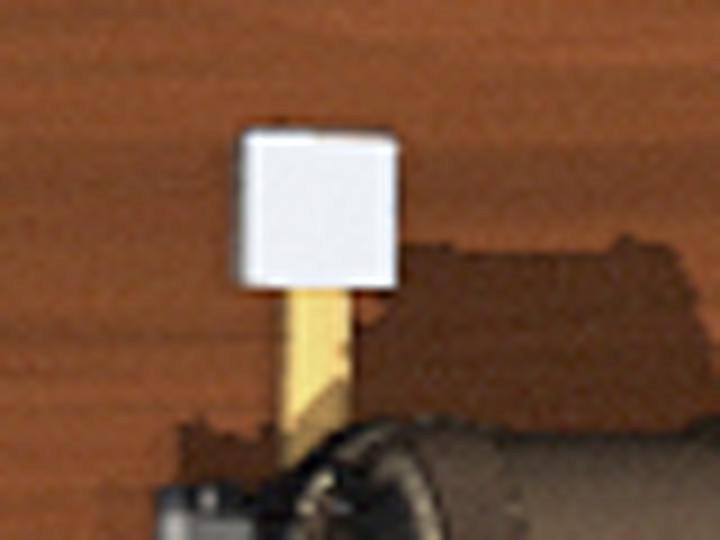

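View pics/s14c.png

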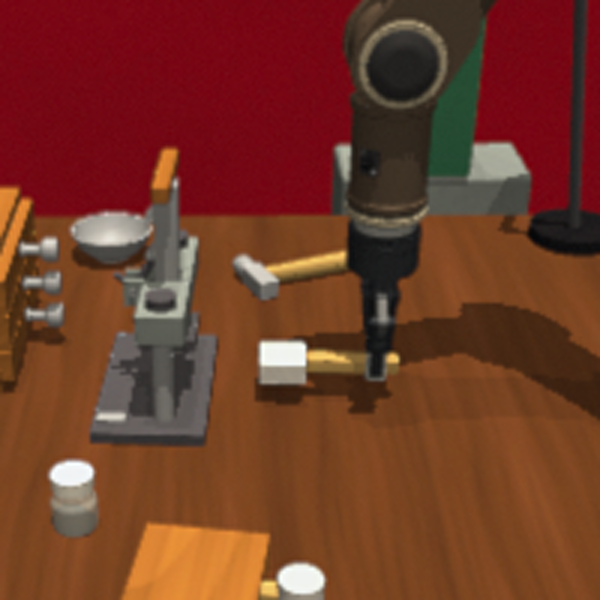

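```bash
python3 - <<'E'
from h import *
c=load('t14')
g=cv2.cvtColor(c['frame'],cv2.COLOR_RGB2GRAY).astype(float)
# subpixel edges by threshold crossing 150
def cross(vals,x0,thr=165):
    i=np.where((vals[:-1]-thr)*(vals[1:]-thr)<=0)[0]
    return [x0+k+(thr-vals[k])/(vals[k+1]-vals[k]) for k in i]
L=[];R=[];T=[];B=[]
for v in range(217,231):
    x=cross(g[v,330:360],330)
    if len(x)>=2: L.append((x[0],v));R.append((x[-1],v))
for u in range(339,353):
    x=cross(g[210:240,u],210)
    if len(x)>=1: T.append((u,x[0]));
    if len(x)>=2 and not 340.5<u<350.5: B.append((u,x[1]))
for n,q in zip('LRTB',(L,R,T,B)): print(n,np.round(q,1)[[0,-1]].tolist(),len(q))
W={n:np.array([onz(c,*p,.0545)[:2] for p in q]) for n,q in zip('LRTB',(L,R,T,B))}
for n,w in W.items():
    vx=cv2.fitLine(w.astype(np.float32),cv2.DIST_HUBER,0,1e-4,1e-4).ravel(); print(n,w.mean(0).round(4),'ang',round(float(np.degrees(np.arctan2(vx[1],vx[0]))),2))
ctr=np.array([(W['T'].mean(0)[0]+W['B'].mean(0)[0])/2,(W['L'].mean(0)[1]+W['R'].mean(0)[1])/2]);print(ctr)
s=c['state']; print(ctr-s['tool_pos'][:2])
E
```

```text
L [[336.8, 217.0], [336.6, 230.0]] 14
R [[353.4, 217.0], [353.3, 230.0]] 14
T [[339.0, 214.3], [352.0, 214.8]] 14
B [[339.0, 231.3], [352.0, 231.4]] 4
L [ 0.473  -0.2123] ang -3.29
R [ 0.4719 -0.2615] ang -2.88
T [ 0.499  -0.2394] ang 86.01
B [ 0.4492 -0.2373] ang 88.47
[ 0.47413356 -0.23686417]
[ 0.10053778 -0.00505249]
```

Emit:
jog_arm([
  [[-0.01,0,0],0],
  [[-0.01,0,0],0],
  [[-0.01,0,0],0],
  [[-0.01,0,0],0],
  [[-0.01,0,0],0],
  [[-0.01,0,0],0],
  [[-0.01,0,0],0],
  [[-0.01,0,0],0],
  [[0,0,0],0],
])

```text
t: 29.85
tool_pos: [0.4549, -0.2367, 0.0299]
tcp_rot: [180.0, 0.1, 176.6]
force: [0.1, -0.4, -3.0]
finger_gap: 0.0179
```

Emit:
jog_arm([
  [[-0.01,0,0],0],
  [[-0.01,0,0],0],
  [[-0.01,0,0],0],
  [[-0.008,0,0],0],
  [[-0.004,0,0],0],
  [[0,0,0],0],
  [[0,0,0],0],
])

```text
t: 30.55
tool_pos: [0.4946, -0.2393, 0.0296]
tcp_rot: [180.0, -0.0, 176.6]
force: [-0.4, 0.4, -2.9]
finger_gap: 0.0177
```

```bash
python3 - <<'E'
from h import *
c=cap('side','s15')
togo([.4957,-.2392,.017],176.6)
a=cv2.imread('pics/s15.png'); cv2.imwrite('pics/s15c.png',cv2.resize(a[120:220,205:305],None,fx=6,fy=6,interpolation=cv2.INTER_CUBIC))
E
```

```text
t 30.6 pos [ 0.4944 -0.2393  0.0297] rot [-1.8000e+02 -4.0000e-02  1.7661e+02] F [-0.2  0.3 -1.7] gap 0.0178 j [ 45.  35. -32. 110.  27.  42.  84.]
shift tool axes [-0.0013  0.0002  0.0127] twist 0.01
```

View pics/s15c.png

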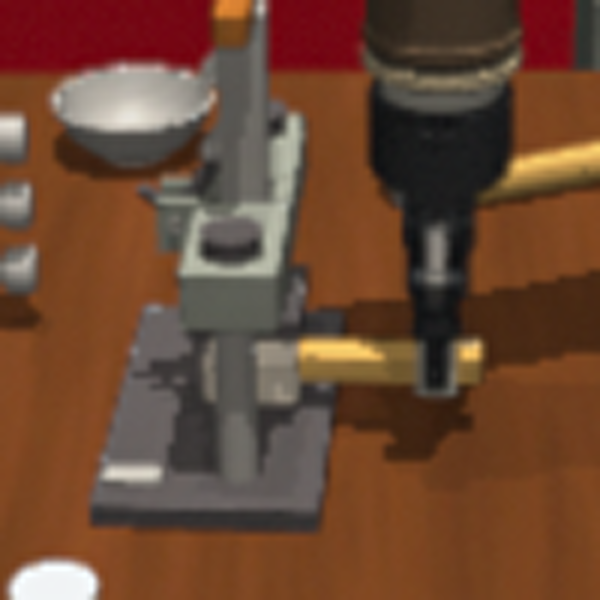

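Emit:
jog_arm([
  [[-0.0013,0,0.003],0],
  [[0,0,0.003],0],
  [[0,0,0.003],0],
  [[0,0,0.001],0],
  [[0,0,0.001],0],
  [[0,0,0.001],0],
  [[0,0,0],0],
  [[0,0,0],0],
])

```text
t: 31.4
tool_pos: [0.4963, -0.2394, 0.0179]
tcp_rot: [-180.0, 0.0, 176.6]
force: [-1.1, 0.2, -1.4]
finger_gap: 0.0182
```

```bash
python3 - <<'E'
from h import *
c=cap('side','s16'); cap('wrist','w16')
togo([.4957,-.2392,.017],176.6)
a=cv2.imread('pics/s16.png'); cv2.imwrite('pics/s16c.png',cv2.resize(a[145:215,220:300],None,fx=9,fy=9,interpolation=cv2.INTER_CUBIC))
o=np.array([.5961,-.2444,0]); th=np.radians(-3.4); X=np.array([np.cos(th),np.sin(th),0]);Y=np.array([-np.sin(th),np.cos(th),0])
for dx in(-.025,.025):
  for z in (.015,.041): print('headside',dx,z,(proj(c,o+X*dx+Y*.025+[0,0,z])-[220,145])*9+4)
E
```

```text
t 31.5 pos [ 0.4963 -0.2394  0.0179] rot [-1.7999e+02  1.0000e-02  1.7661e+02] F [-0.8  0.5 -1.3] gap 0.0175 j [ 44.  36. -31. 110.  28.  41.  83.]
shift tool axes [0.0006 0.0002 0.0009] twist 0.01
headside -0.025 0.015 [309.48496965 416.17336697]
headside -0.025 0.041 [308.40975871 353.99097921]
headside 0.025 0.015 [172.28147316 412.51185045]
headside 0.025 0.041 [169.85159148 350.4347425 ]
```

View pics/s16c.png

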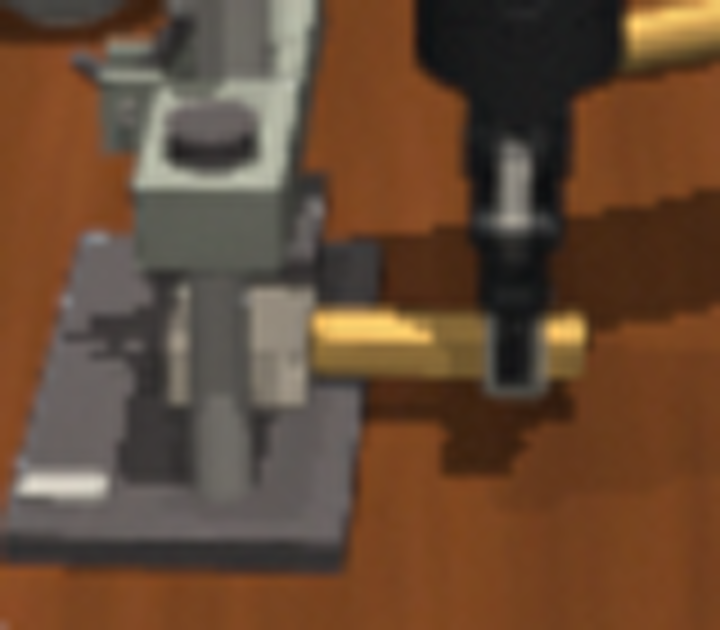

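Emit:
jog_arm([
  [[0,0,0.0005],0],
  [[0,0,0.0005],0],
  [[0,0,0],0],
  [[0,0,0],0],
])

```text
t: 31.9
tool_pos: [0.4963, -0.2395, 0.017]
tcp_rot: [-180.0, 0.0, 176.6]
force: [-3.5, 0.4, 5.2]
finger_gap: 0.0179
```

Emit:
jog_arm([
  [[0,0,0.0005],0],
  [[0,0,0.0005],0],
  [[0,0,0],0],
  [[0,0,0],0],
])

```text
t: 32.3
tool_pos: [0.4961, -0.2395, 0.0163]
tcp_rot: [-180.0, -0.0, 176.6]
force: [-6.8, 1.1, 9.6]
finger_gap: 0.0177
```

Emit:
jog_arm([
  [[0,0,-0.0008],0],
  [[0,0,0],0],
])

```text
t: 32.5
tool_pos: [0.4962, -0.2394, 0.0169]
tcp_rot: [-180.0, 0.0, 176.6]
force: [-3.8, 1.1, 6.0]
finger_gap: 0.0176
```

Emit:
jog_arm([
  [[0,0,0],0],
  [[0,0,0],0],
  [[0,0,0],0],
  [[0,0,-0.005],0],
  [[0,0,-0.01],0],
  [[0,0,-0.02],0],
  [[0,0,-0.02],0],
  [[0.02,0,-0.02],0],
  [[0.02,0,-0.02],0],
  [[0.02,0,-0.02],0],
  [[0.02,0,-0.02],0],
  [[0,0,0],0],
], grip=0.045)

```text
t: 33.7
tool_pos: [0.4156, -0.2354, 0.1544]
tcp_rot: [-179.8, 0.1, 176.5]
force: [0.6, 0.2, 0.2]
finger_gap: 0.0452
```

```bash
python3 - <<'E'
from h import *
c=cap('side','s17'); t=cap('top','t17')
togo([.4957,-.2392,.017],176.6)
a=cv2.imread('pics/s17.png'); cv2.imwrite('pics/s17c.png',cv2.resize(a[145:215,220:300],None,fx=9,fy=9,interpolation=cv2.INTER_CUBIC))
a=cv2.imread('pics/t17.png'); cv2.imwrite('pics/t17c.png',cv2.resize(a[150:240,300:400],None,fx=6.5,fy=6.5,interpolation=cv2.INTER_CUBIC))
E
```

```text
t 33.8 pos [ 0.4169 -0.2353  0.1525] rot [-1.7990e+02  1.1000e-01  1.7656e+02] F [-0.3 -0.3  0.5] gap 0.0451 j [ 57.  19. -40. 114.  16.  52.  95.]
shift tool axes [-0.0786  0.001   0.1356] twist -0.04
```

View pics/s17c.png

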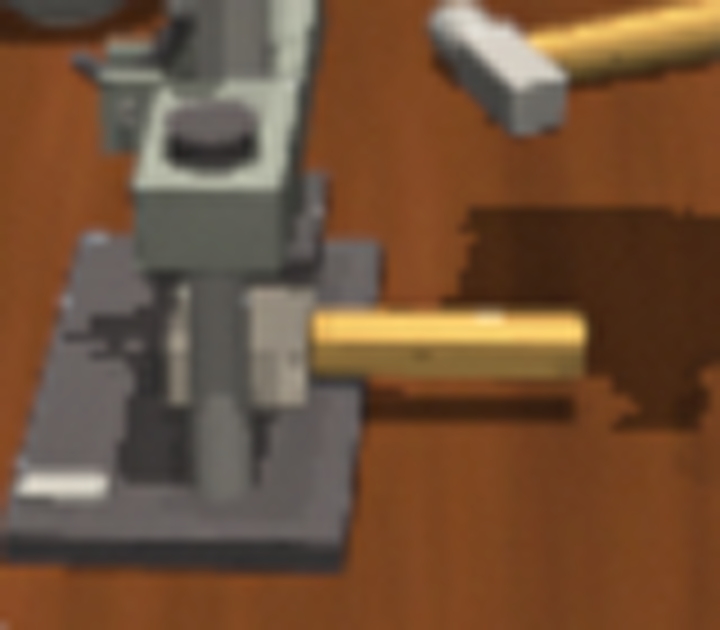

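View pics/t17c.png

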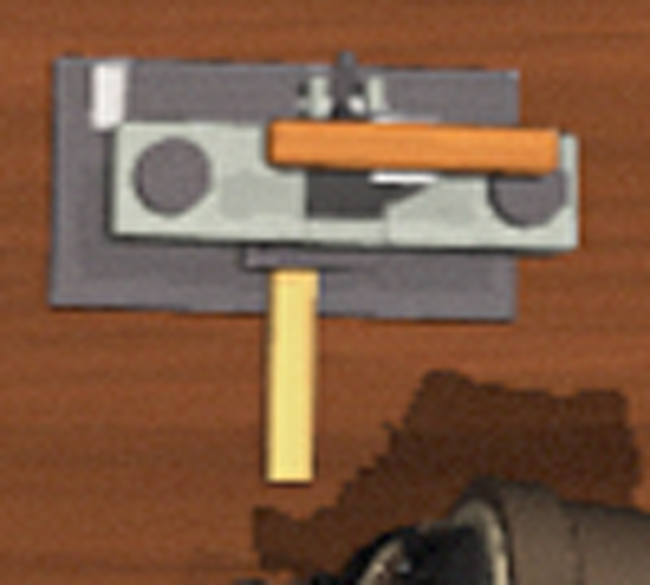

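```bash
python3 - <<'E'
from h import *
t=load('t17');c=load('s17')
o=np.array([.5961,-.2444,0]); th=np.radians(-3.4); X=np.array([np.cos(th),np.sin(th),0]);Y=np.array([-np.sin(th),np.cos(th),0])
def pf(p): d=np.array(p)-o; return np.round([d@X*1000,d@Y*1000],1)
f=lambda U,V:((U+.5)/6.5-.5+300,(V+.5)/6.5-.5+150)
# subpixel handle edges per row
g=cv2.cvtColor(t['frame'],cv2.COLOR_RGB2GRAY).astype(float)
pts=[]
for v in range(201,222):
    r=g[v,335:355]; d=np.abs(np.diff(r)); d1=np.diff(r)
    k=np.argmax(d1); k2=np.argmin(d1)
    pts.append((pf(onz(t,335+k+.5,v,.039))[0],(pf(onz(t,335+k+.5,v,.039))[1]+pf(onz(t,335+k2+.5,v,.039))[1])/2, pf(onz(t,335+k+.5,v,.039))[1]-pf(onz(t,335+k2+.5,v,.039))[1]))
print(np.round(pts,1)[::4])
# by 50% threshold
q=[]
for v in range(198,222):
    r=g[v,335:355]; thr=(r.max()+np.median(r[[0,1,-1,-2]]))/2; i=np.where((r[:-1]-thr)*(r[1:]-thr)<0)[0]
    xs=[335+k+(thr-r[k])/(r[k+1]-r[k]) for k in i]; a=pf(onz(t,xs[0],v,.039)); b=pf(onz(t,xs[-1],v,.039)); q.append((a[0],(a[1]+b[1])/2,a[1]-b[1]))
q=np.array(q); p=np.polyfit(q[:,0],q[:,1],1); print('slope deg',np.degrees(np.arctan(p[0])),'y at head',p[1],'width',q[:,2].mean())
print('end x',pf(onz(t,*f(290,482),.039)))
for U,V in [(268,481),(312,481)]: print(pf(onz(t,*f(U,V),.039)))
# side
fs=lambda U,V:((U+.5)/9-.5+220,(V+.5)/9-.5+145)
def ps(p): return (proj(c,p)+.5-[220,145])*9-.5
for dx in(-.045,.075): print('base corner',dx,ps(o+X*dx+Y*.11+[0,0,.015]).round(0))
for dx in(-.025,.025):
  for z in (.015,.041): print('head',dx,z,ps(o+X*dx+Y*.025+[0,0,z]).round(0))
print('handle end', [ps(o-X*.125+Y*.01+[0,0,z]).round(0) for z in(.021,.039)])
# plane at y=+25 of press, pixel of head front-bottom
E
```

```text
[[-5.640e+01 -3.000e-01  1.800e+01]
 [-6.840e+01 -5.000e-01  1.800e+01]
 [-8.050e+01 -7.000e-01  1.800e+01]
 [-9.250e+01 -9.000e-01  1.800e+01]
 [-1.046e+02  4.000e-01  2.090e+01]
 [-1.166e+02  1.000e-01  2.090e+01]]
slope deg -0.1359833901013004 y at head -0.5903501552420684 width 18.46666666666667
end x [-124.4   -0.5]
[-124.3    9.6]
[-123.6  -10.6]
base corner -0.045 [349. 545.]
base corner 0.075 [  1. 535.]
head -0.025 0.015 [309. 416.]
head -0.025 0.041 [308. 354.]
head 0.025 0.015 [172. 413.]
head 0.025 0.041 [170. 350.]
handle end [array([587., 388.]), array([588., 345.])]
```

View pics/s17.png

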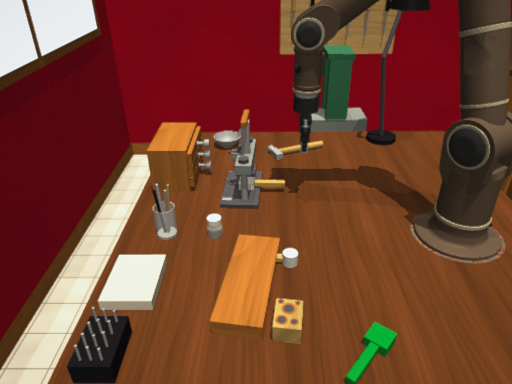

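View pics/t17.png

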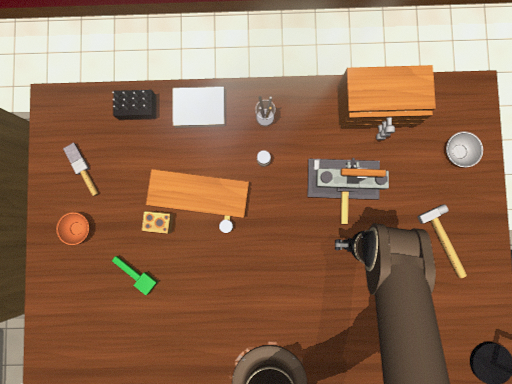

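The whole scene is in order: the ram is up, the die is on the base with its handle pointing out of the front at (345,210), and the block is upright at (155,222). The round die (226,226), jar (264,157), cup and green look-alike haven't moved, and the arm is clear.

```bash
python3 - <<'E'
from workcell import arm
print(arm.read_state()['qvel'].round(1)); print(arm.sign_off())
E
```

```text
[-1.2  2.1  0.5 -0.2  0.2 -0.4 -0.1]
the job is handed in; nothing more can be done
None
```

I handed the job in at about 34 s. The ram is up on its pawl, and the square die lies on the press base under the ram's plate with its handle straight out of the front.

- **Ram:** I lifted it by the cross handle about 49 mm. On letting it down, it came to rest about 39 mm above its start. The wrist force showed the pawl taking the weight there, and the ram stayed up after I released it.
- **Doming block:** I slid it about 40 mm along the die's +y side. It is still upright.
- **Die:** I pulled it straight out of the shelf by its head, then gripped it again by the handle and carried it to the press. The last top view puts it about 0.6 mm off centre in x and in y, with its handle within about 0.2° of straight out of the front.
- **Other things:** The round die, jar, file cup and green look-alike look unmoved in the last pictures. The robot was clear of everything.

**One check disagreed slightly:** in the side view the lower edges of the die's head and handle appeared about 1 pixel (about 3 mm) higher than I predicted. The contact height when setting the die down matched the base, so I took it to be lying flat.

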